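Open the dial padlock on the alloy cassette and hold it up

TASK

The steel alloy cassette on the bench is closed by a dial padlock lying face up in the low wall on its top, and all but the last number are already dialled. Turn the dial clockwise, click by click, until its pointer rests in the notch at the index bar that faces the shackle, and pull the shackle straight out of the case as far as it goes, with the lock still in its place. Then lift the open lock level off the cassette and finish holding it still in the gripper, dial up and at least 12 cm above the cassette's top, without letting go; leave everything else where it stands.

Things in the scene. Friction and masses are not known exactly. Their poses are not given: they have to be found in the camera images.
- seat (a point): middle of the lock's seat, on the flat top (62 mm above the bench) of the cassette; +x toward the lid hinges, away from the robot, +y the way the shackle comes out, z up. A steel wall 3 mm thick and 10 mm high stands round the case with 1.5 mm play, open where the shackle comes out; short lips at its two corners there keep the case from following the shackle
- case_centre (a point): loose padlock, about 0.32 kg: centre of its steel case (46 mm in x, 50 mm in y, 24 mm thick; underside 12 mm below). z up out of the dial face, +y toward the shackle, as the seat's while it lies there. The case stands 14 mm above the wall's edge and can be gripped there across x, with 30 mm and more free on either side. The dial disc is 39 mm across; its bar ends 34 mm above this point
- shackle_grip (a point): point midway between the shackle's two legs, 58 mm from the case centre along +y while shut; moves with the shackle, axes as the lock's. The shackle is a U of 8 mm round bar, its axis 12 mm above the cassette's top; legs along y, 34 mm over both, straight to 75 mm from the case centre, bow end at 92 mm. Both legs can be gripped together across x from 47 to 75 mm
- dial_grip (a point): point on the dial's axis in its grip bar, 26 mm above the case centre. The black bar is 10 mm thick, 30 mm long and stands 16.5 mm high on the disc (foot 17.5 mm, top 34 mm above the case centre). Axes turn with the dial: +y along the bar to the pointer (white line on the bar's top, small nose), z up
- staple (a point): top middle of the staple (24 mm above the cassette's top), an arch of 5 mm round rod, 35 mm from the seat along +y, through which the lock's rear leg (+x side) passes: posts 8.5 mm to either side along x. A flat 2.5 mm hasp strap, 16 mm wide, lies round its foot and runs back to the lid. Axes as the seat's
- dial (a joint): turn of the dial, rad: 0 when the pointer is at the small raised white index bar on the case on the shackle's side; grows clockwise seen from above; starts 1 to 3 clicks below 0. A click every 0.524 rad (30 degrees) of about 0.05 N m; let go within 0.15 of a notch the dial springs into it. The shackle is free only within about 0.2 of 0; the dial stops 0.2 beyond 0
- shackle (a joint): how far the shackle is drawn out, m: 0 shut, 0.026 at its stop. Locked, it gives about 3 mm. It moves stiffly (about 2 N) and stays where it is left. From 0.021 on the end of its rear leg is out of the staple's arch and the lock can be lifted straight up; the other leg stays captive in the case
- cassette: fixed grey steel cassette, 172 (x) x 236 (y) x 62 mm high, origin under its middle on the bench; its seat lies 30 mm to -x and 45 mm to -y of it, axes as the seat's. Round the lock and shackle the top is clear and flat but for wall, staple and strap
- lock: the padlock as a whole, origin at the middle of the case's underside; axes as case_centre
- disc_box: bystander: flat white box 53 x 53 x 22 mm lying on the cassette's lid, origin under its middle
- eraser: bystander: eraser 19 x 42 x 12 mm lying on the cassette's lid, origin under its middle
- plaster_model_a: bystander: cream plaster arch model 64 x 66 x 25 mm on the bench to the left
- tweezers: bystander: steel tweezers 152 x 15 x 9 mm on the bench to the right
- hex_driver: bystander: black-handled driver 144 x 18 x 16 mm on the bench to the right
- crucible: bystander: white crucible 38 mm across, 30 mm high, on the bench to the right

How it is judged:
On the way, in this order (a step that is already met when the one before it is completed fails the run):
1. the dial rests in the opening notch, the lock still shut and in its seat (value of joint dial above -0.2 rad and value of joint shackle below 0.008 m and z of case_centre in the frame of seat below 0.022 m), for 0.2 s.
2. the shackle is drawn out to its stop, the lock still in its seat (value of joint shackle above 0.023 m and z of case_centre in the frame of seat below 0.022 m), for 0.2 s.
At the end, for the whole second after the job is handed in: the lock is held in the gripper (grip above 2 N), its case centre more than 110 mm above the cassette's top, touching nothing of the cassette, dial face up within 0.35 rad, shackle still drawn out more than 20 mm, moving less than 0.03 m/s (z of case_centre in the frame of seat above 0.11 m and value of joint shackle above 0.02 m and angle between lock's own z axis and vertical below 0.35 rad and contact force between the fingers and lock above 2 N and contact force between lock and cassette below 0.05 N and linear speed of lock below 0.03 m/s and angular speed of lock below 0.3 rad/s); the arm keeps its last pose, push and grip.
It fails at once if a bystander (box of discs, eraser, plaster model, tweezers, driver, crucible) is moved by more than 3 cm (distance of any of disc_box, eraser, plaster_model_a, tweezers, hex_driver, crucible from where it was at the start of the episode above 0.03 m).
It also fails if it takes over 51 s, if anything falls off the work surface, if the arm or the gripper's body presses on something with over 40 N, if the wrist force passes 120 N, or if a joint passes its speed limit or range.

ROBOT

A 7-joint arm with a two-finger parallel gripper is mounted at the origin on a cart in front of the work surface, level with it; the furniture and walls round the work are solid. World frame = base frame: x ahead of the robot, y to its left, z up, the work surface at z = 0. Lengths are in m, angles in rad, forces in N, time in s.
With the tool pointing down it reaches from about 0.4 to 0.85 m from the base axis. Payload 10.4 kg.
Tool frame: the origin (TCP) lies at the very end of the fingers, on their centre line; the grasp point (between the pads) lies 19 mm behind it (r.pinch_z is the distance from the TCP to the grasp point, in m); z points along the fingers, y is the line along which they close (so a half turn about z gives the same grasp; the last joint's range is limited). The gripper opens to 87 mm and grips with 3 to 60 N. Pads are 19 mm wide; open, the fingers measure 117 mm over their backs; the gripper's body (75 mm by 190 mm) begins 51 mm behind the grasp point.
Start: joints at [-1.34, 0.332, -0.065, 1.46, 0.022, 1.35, -0.088], TCP at [0.157, 0.605, 0.223] pointing down, gripper open.
Joint ranges: [-2.6, 2.6], [-0.5, 2.12], [-1.47, 1.34], [0.16, 2.42], [-1.27, 4.41], [0.06, 2.06], [-2.6, 2.6]. Speed limits (rad/s): [2.22, 2.22, 2.79, 2.79, 3.14, 3.14, 3.14].

INTERFACE

Orientations are given as a unit quaternion [x, y, z, w].
In Python, from bench import sensors, vision, r gives the robot as it stands.
- The arm moves only by the shell command python3 -m crank 'ROWS' [OPENING] [FORCE]. ROWS is JSON, a list of rows, each a list of 2 entries, a list of its own where there are three numbers: the shift along the tool's x, y, z normalised to -1 to 1, where 1 is 3 cm, then the turn about the tool's z normalised to -1 to 1, where 1 is 8 degrees. A call has 1 to 12 rows; each row shifts and turns the commanded pose from where the row before left it, along the tool's axes as they then stand; what a row does not reach is not made up. A row lasts 1/8 s, in which the tool goes at most 62.5 mm and 10.7 degrees, less where a joint would pass 70% of its speed; a pose out of reach is approached as far as the arm can. A call with a number of a shift or a turn outside -1 to 1 is refused whole. A call with a gripper value outside its range is refused whole. OPENING is the opening, from 0 (shut) to 1 (fully open), set as the call begins (- or left out, the last holds). The fingers move at their own pace and stop on an object; FORCE is the grip in N (left out, the last holds). Time passes only in rows, so rows that do not move let the fingers close. It gives the time, the measured TCP pose, the force, the opening and the grip force at its end, in the units of the state.
- sensors.read_state(): the state, without advancing time (a new reading comes with each control period).
- vision.camera(name): name is "side" or "top" or "wrist"; returns the picture (420x560x3 uint8, red, green, blue); there is no depth.
- vision.camera_model(name): a dict with "vertical_fov" (degrees; the focal length in pixels is half the picture's height over the tangent of half this angle, whatever the lens; pixels are square), "cx", "cy" (the principal point, pixels), "dist" ([k1, k2, p1, p2, k3] as OpenCV has them; the pictures are not rectified), "camera_from_world" (4x4, takes a point from world to camera coordinates); the wrist camera has in their place "hand_eye" (4x4, takes a point from camera to tool coordinates, whose origin is the TCP and whose axes are the flange's). Camera axes: x right, y down, z forward; pixel columns grow to the right and rows downward; lengths in m; the calibration is good to about 2 mm. A picture is of the moment at which its call begins: read the wrist's pose just before it. camera_model takes no time and is no camera call.
- r.close_job(): hands the job in; it is judged then, once.
The state is a dict: "time": time; "joint_positions": joint angles; "joint_vel": joint speeds; "joint_torque": joint torques, N m; "ee_pos": TCP position; "eef_rot": TCP orientation; "ft_force": force on the tool from outside, world axes, zero at the start; "torque": the same for the moment, N m; "width": finger opening in m; "grip_force": force on a finger pad.
Only numpy, scipy, OpenCV 4.12 (cv2) and the standard library are available. Lean on these libraries where they do the work, as an engineer would, in place of code of your own. Each camera call takes 0.05 s, during which the arm holds its last target. There are 200 camera calls.

## Working session

There is one attempt and no reset: what is moved stays moved. The work goes in short steps, Python scripts to look and compute and a shell command to move; the robot and the scene stay as the last step left them, time stands still between calls to the robot, and variables do not carry over. Pictures are saved under pics/ and viewed, at most 10 in all, crops included, and the job is handed in when it is done.

```bash
ls; mkdir -p pics; python3 - <<'E'
from bench import sensors, vision, r
import cv2, numpy as np
s=sensors.read_state(); print({k:np.round(v,4).tolist() for k,v in s.items()}, r.pinch_z)
a=[vision.camera(n) for n in ("top","side")]
for n,i in zip(("top","side"),a): cv2.imwrite(f"pics/{n}0.png",i[:,:,::-1])
for n in ("top","side","wrist"): print(n,{k:np.round(v,4).tolist() for k,v in vision.camera_model(n).items()})
E
```

```text
pics
{'time': 0.0, 'joint_positions': [-1.3396, 0.3329, -0.0647, 1.461, 0.0216, 1.3499, -0.0885], 'joint_vel': [0.0003, 0.0009, 0.0009, 0.0002, -0.0001, -0.0006, 0.0006], 'joint_torque': [-0.0002, -62.3242, 0.0242, -38.9909, -0.0614, 0.0397, 0.0002], 'ee_pos': [0.1568, 0.6046, 0.2217], 'eef_rot': [0.1265, 0.992, -0.0007, -0.0001], 'ft_force': [-0.2607, 0.4419, -1.197], 'torque': [0.06, 0.004, 0.0053], 'grip_force': 0.0, 'width': 0.0869} 0.0187
top {'vertical_fov': 46.7274, 'cx': 279.2251, 'cy': 211.9098, 'dist': [-0.1157, 0.0, 0.0, 0.0, 0.0], 'camera_from_world': [[0.0041, -1.0, -0.0018, 0.0904], [-0.9831, -0.0037, -0.1833, 0.5493], [0.1832, 0.0025, -0.9831, 1.141], [0.0, 0.0, 0.0, 1.0]]}
side {'vertical_fov': 57.9689, 'cx': 274.7888, 'cy': 207.957, 'dist': [-0.0472, 0.0, 0.0, 0.0, 0.0], 'camera_from_world': [[0.9353, -0.3537, -0.0105, -0.4804], [-0.2131, -0.5392, -0.8148, 0.2263], [0.2825, 0.7643, -0.5797, 0.819], [0.0, 0.0, 0.0, 1.0]]}
wrist {'vertical_fov': 68.7345, 'cx': 274.5982, 'cy': 208.5685, 'dist': [-0.0621, 0.0, 0.0, 0.0, 0.0], 'hand_eye': [[0.0001, -0.9655, -0.2604, 0.0715], [1.0, 0.0, 0.0002, -0.0007], [-0.0002, -0.2604, 0.9655, -0.1634], [0.0, 0.0, 0.0, 1.0]]}
```

View pics/top0.png

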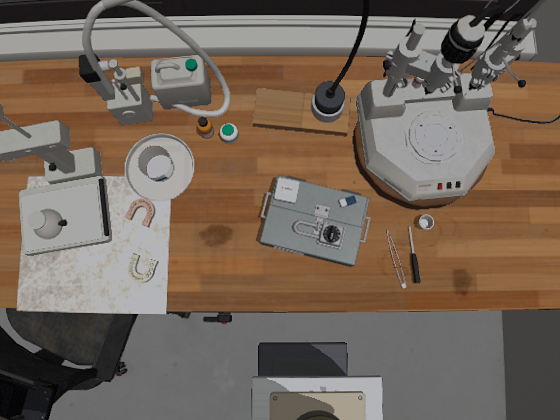

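View pics/side0.png

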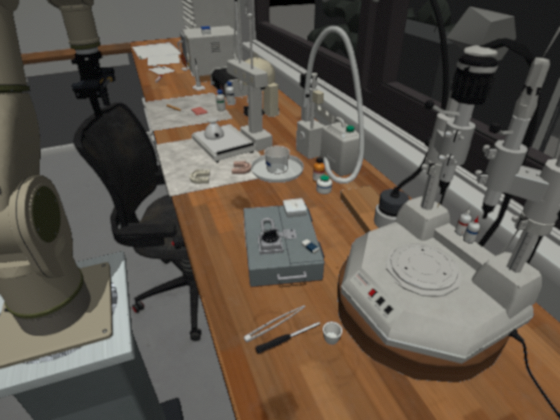

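The top view shows the cassette with its corners near (276,178), (369,193), (355,264) and (262,250), the dial at about (331,234) and the shackle pointing left. The side view shows the dial at about (270,237). I'll triangulate roughly and compute a move.

```bash
cat > h.py <<'E'
import cv2, numpy as np
from bench import sensors, vision, r
from scipy.spatial.transform import Rotation as R
def intr(n):
    m=vision.camera_model(n); f=210/np.tan(np.radians(m["vertical_fov"])/2)
    return m,np.array([[f,0,m["cx"]],[0,f,m["cy"]],[0,0,1]]),np.array(m["dist"],float)
def c2w(n,s):
    m=vision.camera_model(n)
    if n!="wrist": return np.linalg.inv(m["camera_from_world"])
    T=np.eye(4);T[:3,:3]=R.from_quat(s["eef_rot"]).as_matrix();T[:3,3]=s["ee_pos"]
    return T@np.array(m["hand_eye"])
def ray(n,px,s=None):
    m,K,d=intr(n);W=c2w(n,s)
    p=cv2.undistortPoints(np.array(px,float).reshape(-1,1,2),K,d).reshape(-1,2)
    v=np.c_[p,np.ones(len(p))]@W[:3,:3].T
    return W[:3,3],v/np.linalg.norm(v,axis=1)[:,None]
def plane(n,px,z,s=None):
    o,v=ray(n,px,s); return o+v*((z-o[2])/v[:,2])[:,None]
def tri(rays):
    A=sum(np.eye(3)-np.outer(v,v) for o,v in rays); b=sum((np.eye(3)-np.outer(v,v))@o for o,v in rays)
    return np.linalg.solve(A,b)
E
python3 - <<'E'
from h import *
np.set_printoptions(precision=4,suppress=True)
o1,v1=ray("top",[[331,234]]);o2,v2=ray("side",[[270,237]])
print(tri([(o1,v1[0]),(o2,v2[0])]), plane("top",[[331,234]],.095))
c=plane("top",[[276,178],[369,193],[355,264],[262,250]],.062);print(c,c.mean(0))
s=sensors.read_state();print(R.from_quat(s["eef_rot"]).as_matrix())
E
```

```text
[ 0.4905 -0.0301  0.086 ] [[ 0.4885 -0.029   0.095 ]]
[[ 0.6318  0.1008  0.062 ]
 [ 0.5949 -0.1277  0.062 ]
 [ 0.4209 -0.0891  0.062 ]
 [ 0.4539  0.1334  0.062 ]] [0.5254 0.0044 0.062 ]
[[-0.968   0.2511 -0.0002]
 [ 0.2511  0.968  -0.0012]
 [-0.0001 -0.0013 -1.    ]]
```

```bash
python3 -m crank '[[[-0.5,-0.5,0],0],[[-0.89,-0.98,0],0],[[-0.89,-0.98,0],0],[[-0.89,-0.98,0],0],[[-0.89,-0.98,0],0],[[-0.89,-0.98,0],0],[[-0.89,-0.98,0],0],[[-0.89,-0.98,0],0],[[-0.89,-0.98,0],0],[[-0.89,-0.98,0],0],[[-0.89,-0.98,0],0],[[-0.89,-0.98,0],0]]' 1; python3 -m crank '[[[-0.89,-0.98,0],0],[[-0.89,-0.98,0],0],[[-0.89,-0.98,0],0],[[-0.89,-0.98,0],0],[[-0.89,-0.98,0],0],[[-0.65,-0.75,0],0.5],[[0,0,0],1],[[0,0,0],1],[[0,0,0],1],[[0,0,0],1],[[0,0,0],1],[[0,0,0],1]]';  python3 -m crank '[[[0,0,0],1],[[0,0,0],1],[[0,0,0],1],[[0,0,0],1],[[0,0,0],0],[[0,0,0],0],[[0,0,0],0]]'
python3 - <<'E'
from h import *
s=sensors.read_state(); i=vision.camera("wrist"); cv2.imwrite("pics/w1.png",i[:,:,::-1]); np.save("w1.npy",[s],allow_pickle=True)
print(s["ee_pos"],s["eef_rot"],s["joint_positions"],s["time"]); print(R.from_quat(s["eef_rot"]).as_matrix().round(3))
E
```

```text
time: 1.6
ee_pos: [0.3711, 0.1986, 0.2224]
eef_rot: [0.127, 0.992, 0.0, -0.0]
ft_force: [-0.2, 0.2, 0.8]
width: 0.087
grip_force: 0.0
time: 3.1
ee_pos: [0.476, -0.0026, 0.2222]
eef_rot: [0.551, 0.835, -0.0, -0.0]
ft_force: [-0.2, 0.1, 0.8]
width: 0.0871
grip_force: 0.0
time: 3.98
ee_pos: [0.4762, -0.0026, 0.2225]
eef_rot: [0.757, 0.653, -0.0, -0.0]
ft_force: [0.0, 0.5, -0.9]
width: 0.0873
grip_force: 0.0
[ 0.47624518 -0.00256256  0.22246041] [ 7.57221846e-01  6.53157769e-01 -3.49424074e-05 -6.25074293e-05] [-0.67151148 -0.02617073  0.57903167  1.86541082  0.01480511  1.29824594
 -0.24392612] 3.975
[[ 0.147  0.989 -0.   ]
 [ 0.989 -0.147  0.   ]
 [ 0.    -0.    -1.   ]]
```

View pics/w1.png

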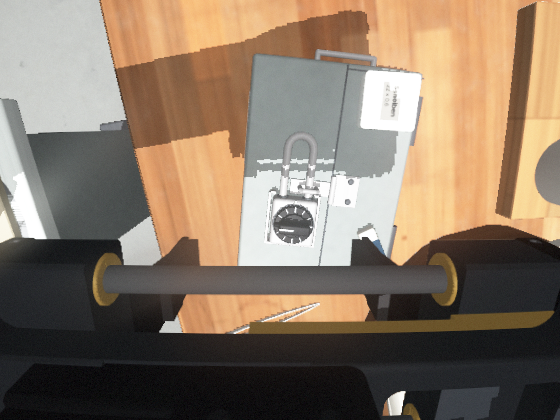

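```bash
python3 -m crank '[[[-0.4,0.3,0.5],0],[[-0.4,0.3,0.5],0],[[0,0,0.5],0],[[0,0,0],0],[[0,0,0],0],[[0,0,0],0]]'
python3 - <<'E'
from h import *
s=sensors.read_state(); i=vision.camera("wrist"); cv2.imwrite("pics/w2.png",i[:,:,::-1]); np.save("w2.npy",[s],allow_pickle=True)
a=cv2.imread("pics/w1.png")[120:260,230:370]; b=i[60:260,200:400,::-1]
cv2.imwrite("pics/w12.png",np.hstack([cv2.resize(a,(400,400),interpolation=cv2.INTER_CUBIC),cv2.resize(b,(400,400),interpolation=cv2.INTER_CUBIC)]))
print(s["ee_pos"])
E
```

```text
time: 4.78
ee_pos: [0.4908, -0.0285, 0.1781]
eef_rot: [0.758, 0.653, 0.001, 0.0]
ft_force: [-0.4, 0.8, 0.9]
width: 0.087
grip_force: 0.0
[ 0.49079108 -0.02853664  0.17808981]
```

View pics/w12.png

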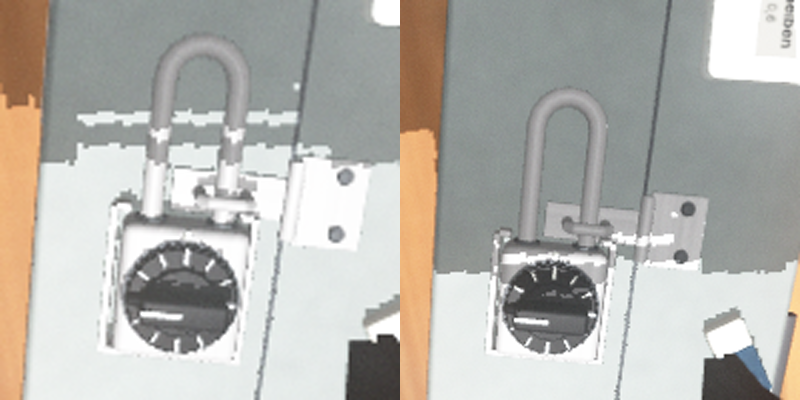

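```bash
python3 - <<'E'
from h import *
np.set_printoptions(precision=4,suppress=True)
rs=[];L=[]
for n,(cx,cy) in (("w1",(293,224)),("w2",(274,214))):
    s=np.load(n+".npy",allow_pickle=True)[0]
    i=cv2.imread(f"pics/{n}.png"); g=cv2.cvtColor(i,cv2.COLOR_BGR2GRAY)
    m=np.zeros_like(g); cv2.circle(m,(cx,cy),30,255,-1)
    d=cv2.morphologyEx(((g<105)&(m>0)).astype(np.uint8),cv2.MORPH_CLOSE,np.ones((5,5)))
    cs=max(cv2.findContours(d,0,1)[0],key=cv2.contourArea); e=cv2.fitEllipse(cv2.convexHull(cs)); print(n,"disc",e)
    o,v=ray("wrist",[e[0]],s); rs.append((o,v[0])); print(plane("wrist",[e[0]],.0915,s))
    m2=np.zeros_like(g); cv2.circle(m2,(cx,cy+3),14 if n=="w1" else 16,255,-1)
    w=((g>170)&(m2>0)).astype(np.uint8); k,l,st,ce=cv2.connectedComponentsWithStats(w)
    for j in range(1,k):
        if st[j,4]>6: print("white",st[j],ce[j])
print("disc tri",tri(rs))
s=np.load("w2.npy",allow_pickle=True)[0]
P=np.array([[533.,130],[530,190],[528,225],[601,130],[595,190],[592,225],[568,90],[549,308],[569,190],[562,190]])
P=np.c_[200+(P[:,0]-400)/2,60+P[:,1]/2]; print(plane("wrist",P,.074,s))
E
```

```text
w1 disc ((292.9186096191406, 223.62779235839844), (37.958553314208984, 39.07707977294922), 80.66968536376953)
[[ 0.4903 -0.0295  0.0915]]
white [280 229  14   3  31] [286.4516 230.0323]
w2 disc ((275.1849365234375, 211.8802947998047), (43.47792434692383, 47.417076110839844), 94.54759979248047)
[[ 0.4908 -0.0284  0.0915]]
white [259 219  16   4  42] [266.1429 220.2857]
disc tri [ 0.4906 -0.0274  0.0966]
[[ 0.4941  0.0432  0.074 ]
 [ 0.489   0.0185  0.074 ]
 [ 0.4857  0.0036  0.074 ]
 [ 0.5225  0.039   0.074 ]
 [ 0.5167  0.0144  0.074 ]
 [ 0.5134 -0.0005  0.074 ]
 [ 0.511   0.0571  0.074 ]
 [ 0.4892 -0.0351  0.074 ]
 [ 0.5056  0.016   0.074 ]
 [ 0.5026  0.0165  0.074 ]]
```

```bash
python3 - <<'E'
from h import *
np.set_printoptions(precision=4,suppress=True)
for n,z,sat in (("w1",.062,0),("w2",.062,0)):
    s=np.load(n+".npy",allow_pickle=True)[0]; i=cv2.imread(f"pics/{n}.png"); h=cv2.cvtColor(i,cv2.COLOR_BGR2HSV)
    wood=(h[:,:,1]>80)&(h[:,:,0]<25)
    pts=[]
    for v in range(70 if n=="w1" else 5,235,4):   # left cassette edge: last wood pixel left of col 275
        c=np.where(wood[v,150:290])[0]
        if len(c): pts.append([150+c[-1]+.5,v])
    p=plane("wrist",pts,z,s)[:,:2]; vx,vy,x0,y0=cv2.fitLine(p.astype(np.float32),cv2.DIST_HUBER,0,.001,.001).ravel()
    print(n,len(pts),"edge az-90",np.degrees(np.arctan2(-vx*np.sign(vy),abs(vy))),x0,y0)
    # normal distance of dial to edge
    d=np.array([.4905,-.029])-[x0,y0]; print("dist",abs(d[0]*vy-d[1]*vx))
    g=cv2.cvtColor(i,cv2.COLOR_BGR2GRAY)
    c=(286,230) if n=="w1" else (266,220)
    y,x=np.where(g[c[1]-6:c[1]+7,c[0]-11:c[0]+12]>150); q=np.c_[x+c[0]-11,y+c[1]-6].astype(np.float32)
    f=cv2.fitLine(q,cv2.DIST_HUBER,0,.01,.01).ravel(); w=plane("wrist",[[f[2]-5*f[0],f[3]-5*f[1]],[f[2]+5*f[0],f[3]+5*f[1]],q.mean(0)],.108,s); e=w[1]-w[0]
    print("line az",np.degrees(np.arctan2(e[1],e[0])),"mid",w[2]); o,v=ray("wrist",[q.mean(0)],s)
    globals().setdefault("rr",[]).append((o,v[0]))
print("line tri",tri(rr))
E
```

```text
w1 42 edge az-90 -13.784985 0.45018643 0.04210142
dist 0.05609438087267596
line az 0.6924331945504406 mid [ 0.48   -0.0304  0.108 ]
w2 58 edge az-90 -14.065636 0.4515654 0.04470813
dist 0.055680777598909895
line az -12.975329513396675 mid [ 0.4823 -0.0297  0.108 ]
line tri [ 0.4802 -0.0362  0.0892]
```

```bash
python3 -m crank '[[[0,0,0],-1],[[0,0,0],-1],[[0,0,0],-1],[[0,0,0],-1],[[0,0,0],-1],[[0,0,0.2],-1],[[0,0,0.2],-1],[[0,0,0.2],-1],[[0,0,0.2],-1],[[0,0,0.2],-1],[[0,0,0],-0.6],[[0,0,0],0]]' 0.5;python3 -m crank '[[[0,0,0],0],[[0,0,0],0]]'
python3 - <<'E'
from h import *
s=sensors.read_state(); i=vision.camera("wrist"); cv2.imwrite("pics/w3.png",i[:,:,::-1]); np.save("w3.npy",[s],allow_pickle=True)
print(s["ee_pos"],s["joint_positions"].round(2) if hasattr(s["joint_positions"],"round") else s["joint_positions"],R.from_quat(s["eef_rot"]).as_matrix()[:2,1])
E
```

```text
time: 6.32
ee_pos: [0.4907, -0.0288, 0.1478]
eef_rot: [0.12, 0.993, 0.0, 0.0]
ft_force: [0.8, 0.0, 0.1]
width: 0.0435
grip_force: 0.0
time: 6.58
ee_pos: [0.4906, -0.0289, 0.1477]
eef_rot: [0.12, 0.993, 0.0, 0.0]
ft_force: [0.7, -0.1, 1.0]
width: 0.0434
grip_force: 0.0
[ 0.49062553 -0.02889608  0.14766442] [-0.57  0.09  0.57  1.93 -0.05  1.14  1.35] [0.2386168  0.97111377]
```

View pics/w3.png

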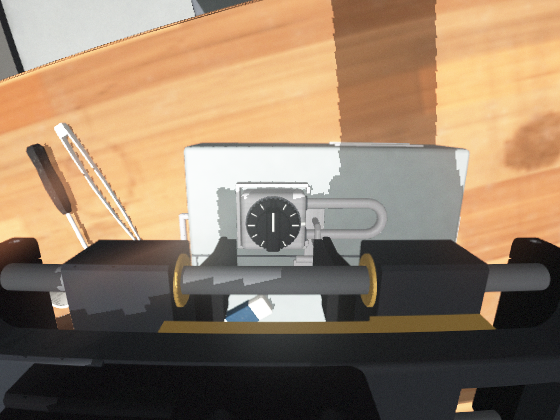

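The picture shows the dial bar upright at (273,222), so the tool yaw fits it. The pointer faces up, which is seat −x, so the dial is 3 clicks short. Next I compute the centre.

```bash
python3 - <<'E'
from h import *
np.set_printoptions(precision=4,suppress=True)
s=np.load("w3.npy",allow_pickle=True)[0]; i=cv2.imread("pics/w3.png"); g=cv2.cvtColor(i,cv2.COLOR_BGR2GRAY)
m=np.zeros_like(g); cv2.circle(m,(274,222),33,255,-1)
d=cv2.morphologyEx(((g<105)&(m>0)).astype(np.uint8),cv2.MORPH_CLOSE,np.ones((5,5)))
e=cv2.fitEllipse(cv2.convexHull(max(cv2.findContours(d,0,1)[0],key=cv2.contourArea))); print(e)
print("disc",plane("wrist",[e[0]],.0915,s), "line", plane("wrist",[[273,213],[273,231],[273,222]],.108,s))
R0=R.from_quat(s["eef_rot"]).as_matrix()
# cassette near edge: top edge of cassette in image (wood -> grey), cols 200..440
h=cv2.cvtColor(i,cv2.COLOR_BGR2HSV); wood=(h[:,:,1]>80)&(h[:,:,0]<25)
pts=[[u,np.where(wood[100:180,u])[0][-1]+100.5] for u in range(200,320,5)]
p=plane("wrist",pts,.062,s)[:,:2].astype(np.float32); f=cv2.fitLine(p,cv2.DIST_HUBER,0,.001,.001).ravel(); print("edge az",np.degrees(np.arctan2(f[1],f[0])))
E
```

```text
((273.1979064941406, 223.9763946533203), (53.0572509765625, 54.61811828613281), 176.5419464111328)
disc [[ 0.4899 -0.0305  0.0915]] line [[ 0.4769 -0.0274  0.108 ]
 [ 0.4896 -0.0305  0.108 ]
 [ 0.4832 -0.0289  0.108 ]]
edge az 76.11399
```

```bash
python3 -m crank '[[[0,-0.04,0.5],0],[[0,0,0.5],0],[[0,0,0.4],0],[[0,0,0.25],0],[[0,0,0.1],0],[[0,0,0],0],[[0,0,0],0]]' 0.5; python3 -m crank '[[[0,0,0],0],[[0,0,0],0],[[0,0,0],0],[[0,0,0],0],[[0,0,0],0]]' 0 25
```

```text
time: 7.5
ee_pos: [0.4906, -0.0301, 0.0954]
eef_rot: [0.12, 0.993, 0.0, 0.0]
ft_force: [0.4, -0.2, -0.7]
width: 0.0436
grip_force: 0.0
time: 8.12
ee_pos: [0.4903, -0.0301, 0.095]
eef_rot: [0.12, 0.993, 0.0, -0.0]
ft_force: [0.3, -0.0, -0.1]
width: 0.0101
grip_force: 25.0
```

```bash
python3 -m crank '[[[0,0,0],1],[[0,0,0],1],[[0,0,0],1],[[0,0,0],0.75],[[0,0,0],0],[[0,0,0],1],[[0,0,0],1],[[0,0,0],1],[[0,0,0],0.75],[[0,0,0],0]]'; python3 -m crank '[[[0,0,0],1],[[0,0,0],1],[[0,0,0],1],[[0,0,0],0.75],[[0,0,0],0],[[0,0,0],0],[[0,0,0],0]]'
python3 - <<'E'
from h import *
s=sensors.read_state(); R0=R.from_quat(s["eef_rot"]).as_matrix(); print(np.degrees(np.arctan2(R0[1,1],R0[0,1])),s["torque"],s["joint_positions"])
E
```

```text
time: 9.38
ee_pos: [0.4903, -0.03, 0.095]
eef_rot: [0.599, 0.801, 0.0, 0.0]
ft_force: [0.0, 0.6, 0.7]
width: 0.0098
grip_force: 25.0
time: 10.25
ee_pos: [0.4903, -0.0301, 0.095]
eef_rot: [0.786, 0.618, 0.0, -0.0]
ft_force: [0.9, 0.6, -0.7]
width: 0.0097
grip_force: 25.0
-13.615882343701148 [-0.02140928 -0.11181485 -0.02849455] [-0.7063683   0.1788944   0.74040605  1.99112825 -0.14131774  1.02209502
 -0.13755846]
```

```bash
python3 -m crank '[[[0,0,0],0],[[0,0,0],0],[[0,0,0],0]]' 0.6; python3 -m crank '[[[0,0,-0.6],0],[[0.4,0,-0.8],0],[[0.4,0,-0.4],0],[[0,0,0],0],[[0,0,0],0],[[0,0,0],0]]' 0.6
python3 - <<'E'
from h import *
np.set_printoptions(precision=4,suppress=True)
s=sensors.read_state(); i=vision.camera("wrist"); cv2.imwrite("pics/w4.png",i[:,:,::-1]); np.save("w4.npy",[s],allow_pickle=True)
c=i[60:260,175:375,::-1]; cv2.imwrite("pics/w4c.png",cv2.resize(c,(600,600),interpolation=cv2.INTER_CUBIC)); print(s["ee_pos"])
E
```

```text
time: 10.62
ee_pos: [0.4901, -0.0302, 0.095]
eef_rot: [0.787, 0.618, -0.0, -0.0]
ft_force: [-0.1, 0.0, 0.4]
width: 0.0319
grip_force: 0.0
time: 11.38
ee_pos: [0.4955, -0.0073, 0.1483]
eef_rot: [0.787, 0.617, -0.001, -0.0]
ft_force: [0.1, 0.1, -0.6]
width: 0.0523
grip_force: 0.0
[ 0.4955 -0.0073  0.1483]
```

View pics/w4c.png

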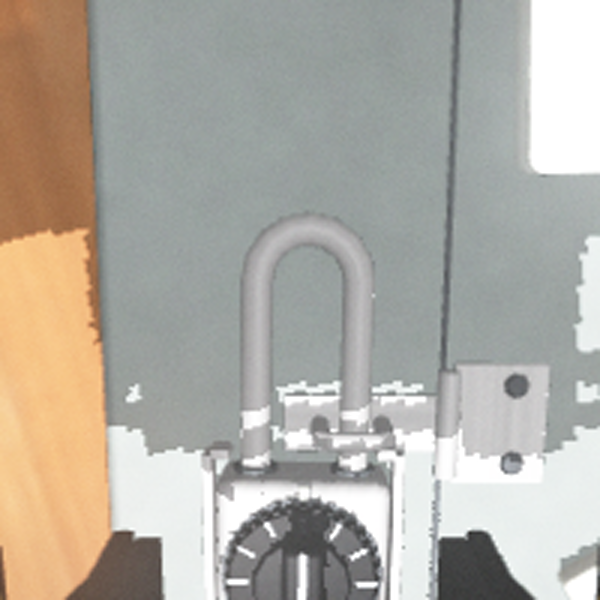

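The crop shows the pointer up at the index. The shackle legs are vertical at crop x 257 and 357 (centre at full-image column 277.4), and the bow end is at full-image row 131.

```bash
python3 - <<'E'
from h import *
np.set_printoptions(precision=4,suppress=True)
s=np.load("w4.npy",allow_pickle=True)[0]; R0=R.from_quat(s["eef_rot"]).as_matrix()
p=plane("wrist",[[277.4,160],[277.4,131],[256,160],[299,160],[276,258]],.074,s); print((p-s["ee_pos"])@R0)
# height from views w2 and w4 of bow end
s2=np.load("w2.npy",allow_pickle=True)[0]
o,v=ray("wrist",[[277.4,131]],s);o2,v2=ray("wrist",[[284,104]],s2); print(tri([(o,v[0]),(o2,v2[0])]), p[1])
c=np.array([.4902,-.030,s["ee_pos"][2]]); print("dial rel",(c-s["ee_pos"])@R0)
E
```

```text
[[ 0.045   0.0017  0.0743]
 [ 0.0668  0.0016  0.0742]
 [ 0.045  -0.0148  0.0743]
 [ 0.045   0.0183  0.0742]
 [-0.0367  0.0007  0.0743]]
[0.512  0.0575 0.0729] [0.5128 0.0572 0.074 ]
dial rel [-0.0233  0.0003  0.    ]
```

```bash
python3 -m crank '[[[0.6,0.05,0.2],0],[[0.65,0,0.5],0],[[0,0,0.7],0],[[0,0,0.7],0],[[0,0,0.4],0],[[0,0,0.25],0],[[0,0,0],0],[[0,0,0],0]]' 0.6; python3 -m crank '[[[0,0,0],0],[[0,0,0],0],[[0,0,0],0],[[0,0,0],0]]' 0.3 30
```

```text
time: 12.42
ee_pos: [0.5067, 0.0294, 0.067]
eef_rot: [0.787, 0.617, 0.0, 0.0]
ft_force: [0.4, -1.0, 0.1]
width: 0.052
grip_force: 0.0
time: 12.92
ee_pos: [0.5064, 0.0294, 0.0667]
eef_rot: [0.787, 0.617, 0.0, -0.0]
ft_force: [-0.8, -0.1, 1.4]
width: 0.033
grip_force: 30.0
```

```bash
python3 -m crank '[[[0.1,0,0],0],[[0.1,0,0],0],[[0.1,0,0],0],[[0.1,0,0],0],[[0.1,0,0],0],[[0.1,0,0],0],[[0.1,0,0],0],[[0.1,0,0],0],[[0.07,0,0],0],[[0,0,0],0]]'; python3 -m crank '[[[0.05,0,0],0],[[0.05,0,0],0],[[0,0,0],0],[[0,0,0],0]]'
```

```text
time: 14.18
ee_pos: [0.5127, 0.055, 0.0666]
eef_rot: [0.787, 0.618, 0.0, -0.0]
ft_force: [1.2, -0.6, 0.2]
width: 0.0331
grip_force: 29.9
time: 14.68
ee_pos: [0.5127, 0.0566, 0.0662]
eef_rot: [0.787, 0.617, -0.001, 0.0]
ft_force: [-0.9, -5.5, 0.6]
width: 0.033
grip_force: 29.9
```

```bash
python3 -m crank '[[[0.06,0,0],0],[[0.04,0,0],0],[[0,0,0],0],[[0,0,0],0]]'
```

```text
time: 15.18
ee_pos: [0.5125, 0.057, 0.0657]
eef_rot: [0.787, 0.617, -0.002, 0.001]
ft_force: [-2.9, -13.2, -0.3]
width: 0.0325
grip_force: 29.9
```

```bash
python3 -m crank '[[[-0.1,0,0],0],[[0,0,0],0],[[0,0,0],0],[[0,0,0],0]]' 0.6; python3 -m crank '[[[0,0,-0.6],0],[[0,0,-0.8],0],[[-0.6,0,-0.6],0],[[-0.8,0,-0.6],0],[[-0.7,0,0],0],[[-0.4,0,0],0],[[0,0,0],0],[[0,0,0],0],[[0,0,0],0]]' 0.8
python3 - <<'E'
from h import *
np.set_printoptions(precision=4,suppress=True)
s=sensors.read_state(); i=vision.camera("wrist"); np.save("w5.npy",[s],allow_pickle=True)
cv2.imwrite("pics/w5.png",i[:,:,::-1]); c=i[40:280,155:395,::-1]; cv2.imwrite("pics/w5c.png",cv2.resize(c,(600,600),interpolation=cv2.INTER_CUBIC)); print(s["ee_pos"])
E
```

```text
time: 15.68
ee_pos: [0.5133, 0.058, 0.0666]
eef_rot: [0.786, 0.618, 0.0, -0.0]
ft_force: [0.7, 0.9, 1.0]
width: 0.0518
grip_force: 0.0
time: 16.8
ee_pos: [0.4954, -0.0146, 0.1442]
eef_rot: [0.786, 0.618, -0.0, -0.0]
ft_force: [-0.0, 0.3, -0.6]
width: 0.0695
grip_force: 0.0
[ 0.4954 -0.0146  0.1442]
```

View pics/w5c.png

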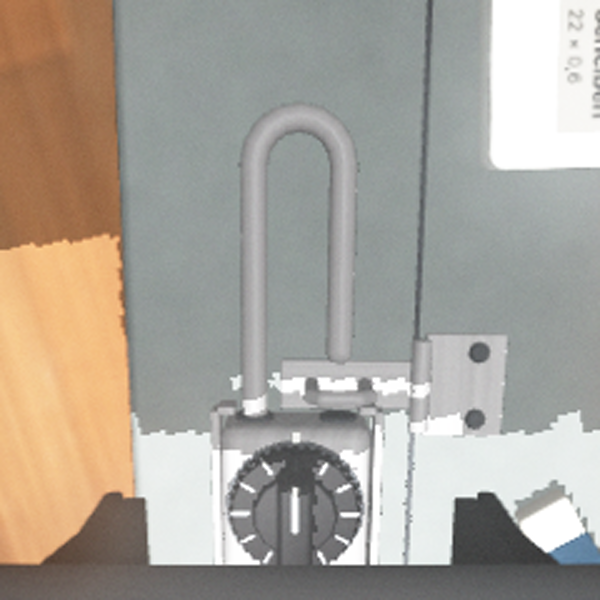

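Crop: the shackle is fully out. The rear leg's end, at crop (340,358), is clear of the staple, and the dial is still at the index. Gripping the case.

```bash
python3 -m crank '[[[-0.3,-0.03,0.5],0],[[0,0,0.7],0],[[0,0,0.6],0],[[0,0,0.35],0],[[0,0,0.15],0],[[0,0,0],0],[[0,0,0],0]]' 0.8; python3 -m crank '[[[0,0,0],0],[[0,0,0],0],[[0,0,0],0],[[0,0,0],0],[[0,0,0],0]]' 0.3 50
```

```text
time: 17.73
ee_pos: [0.4928, -0.0238, 0.076]
eef_rot: [0.787, 0.617, 0.0, 0.0]
ft_force: [0.6, 1.1, 0.3]
width: 0.0693
grip_force: 0.0
time: 18.35
ee_pos: [0.4924, -0.0238, 0.0756]
eef_rot: [0.787, 0.617, 0.0, -0.0]
ft_force: [-0.5, -0.7, 2.3]
width: 0.0454
grip_force: 50.0
```

```bash
python3 -m crank '[[[0,0,-0.1],0],[[0,0,-0.2],0],[[0,0,-0.2],0],[[0,0,-0.3],0],[[0,0,-0.4],0],[[0,0,-0.5],0],[[0,0,-0.5],0],[[0,0,-0.5],0],[[0,0,-0.5],0],[[0,0,-0.5],0],[[0,0,-0.4],0],[[0,0,-0.2],0]]';  python3 -m crank '[[[0,0,-0.2],0],[[0,0,-0.1],0],[[0,0,0],0],[[0,0,0],0],[[0,0,0],0],[[0,0,0],0],[[0,0,0],0],[[0,0,0],0]]'
python3 - <<'E'
from h import *
a=vision.camera("wrist")[40:280,155:395]; b=vision.camera("side")[150:300,200:350]
cv2.imwrite("pics/w6.png",np.hstack([cv2.resize(k,(400,400),interpolation=cv2.INTER_CUBIC) for k in (a,b)])[:,:,::-1])
E
```

```text
time: 19.85
ee_pos: [0.4926, -0.0238, 0.2053]
eef_rot: [0.787, 0.617, 0.0, 0.0]
ft_force: [0.3, -0.4, -3.7]
width: 0.0452
grip_force: 50.0
time: 20.85
ee_pos: [0.4924, -0.0239, 0.2135]
eef_rot: [0.787, 0.617, 0.0, -0.0]
ft_force: [0.0, -0.4, -3.8]
width: 0.0452
grip_force: 50.0
```

View pics/w6.png

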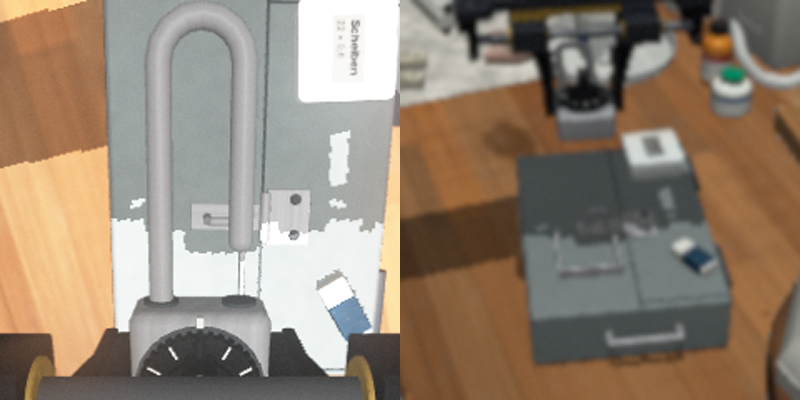

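The open lock hangs level in the gripper. It rose 138 mm (case centre about 15 cm above the top), and the cassette and bystanders haven't moved. Handing in.

```bash
python3 -c "
from bench import r
print(r.close_job())"
```

```text
the job is handed in; nothing more can be done
None
```

I handed the job in at about 21 s of the 51 s limit: dial turned 3 clicks to the index, shackle pulled to its stop with the lock seated, and the open lock held level about 15 cm above the cassette's top at 50 N grip; no verdict was returned.

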